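# Spin the carving turntable and brake it at the tool rest

### The arm

A 6-joint arm with a two-finger parallel gripper is mounted at the origin on the work surface. World frame = base frame: x ahead of the robot, y to its left, z up, the work surface at z = 0. Lengths are in mm, angles in degrees, forces in N, time in s.
With the tool pointing down it reaches from about 350 to 950 mm from the base axis. Payload 17.4 kg.
Tool frame: the origin (TCP) lies at the centre of the arm's flange, where the gripper is bolted on; the fingertips stand 186 mm ahead of it and the grasp point (between the pads) lies 167 mm ahead of it (robot.tips_ahead is the distance from the TCP to the fingertips, in mm); z points along the fingers, y is the line along which they close (so a half turn about z gives the same grasp; the last joint's range is limited). The gripper opens to 93 mm and grips with 3 to 60 N. Pads are 15 mm wide; open, the fingers measure 128 mm over their backs; the gripper's body (75 mm by 188 mm) begins 65 mm behind the grasp point.
Start: joints at [-70.119, 6.646, 82.598, -0, 90.757, -2.166], TCP at [253.369, -625.65, 404.746] pointing down, gripper open.
Joint ranges: [-162.19, 162.19], [-47.58, 125.68], [4.15, 143.07], [-65.23, 245.23], [0.69, 171.88], [-170.13, 170.13]. Speed limits (degrees/s): [108.29, 108.29, 127.2, 180, 180, 180].

### API

Orientations are given as [roll, pitch, yaw] about the fixed x, y, z axes, in that order (R = Rz(yaw) Ry(pitch) Rx(roll)).
In Python, from plant import get_obs, snapshot, job_done, robot gives the robot as it stands.
- The arm moves only by the shell command python3 -m handwheel 'ROWS' [FORCE]. ROWS is JSON, a list of rows, each a list of 5 numbers: the opening, from 0 (shut) to 1 (fully open), then the shift along the tool's x, y, z in cm, then the turn about the tool's z in rad. In form: [[grip, dx, dy, dz, twist], ...]. A call has exactly 8 rows; each row shifts and turns the commanded pose from where the row before left it, along the tool's axes as they then stand; what a row does not reach is not made up. A row lasts 1/8 s, in which the tool goes at most 62.5 mm and 10.7 degrees, less where a joint would pass 70% of its speed; a pose out of reach is approached as far as the arm can. A call with a gripper value outside its range is refused whole. The fingers move at their own pace and stop on an object; FORCE is the grip in N (left out, the last holds). Time passes only in rows, so rows that do not move let the fingers close, or fill a call up. It gives the time, the measured TCP pose, the force, the opening and the grip force at its end, in the units of the state.
- get_obs(): the state, without advancing time (a new reading comes with each control period).
- snapshot(name): name is "side" or "top"; returns a dict with "color" (400x640x3 uint8, red, green, blue), "z_map" (400x640 float32, mm along the optical axis (not along the pixel's ray), 0 where there is no reading), "fx", "fy", "cx", "cy" (pixels), "dist" ([k1, k2, p1, p2, k3] as OpenCV has them; the pictures are not rectified), "R" (3x3) and "t" (3): a world point X has camera coordinates R X + t. Camera axes: x right, y down, z forward; pixel columns grow to the right and rows downward; lengths in mm; the calibration is good to about 2 mm. A picture is of the moment at which its call begins.
- job_done(): hands the job in; it is judged then, once.
The state is a dict: "t": time; "qpos": joint angles; "dq": joint speeds; "joint_torque": joint torques, N m; "position": TCP position; "eef_rot": TCP orientation; "wrist_force": force on the tool from outside, world axes, zero at the start; "ft_torque": the same for the moment, N m; "width": finger opening in mm; "gripper_force": force on a finger pad.
Only numpy, scipy, OpenCV 4.12 (cv2) and the standard library are available. Lean on these libraries where they do the work, as an engineer would, in place of code of your own. Each camera call takes 0.05 s, during which the arm holds its last target. There are 200 camera calls.

### The job

Check that the carving turntable runs freely: with a fingertip flick one of its upright pegs to set it spinning, either way round, at a turn in under eight seconds, then get clear and let its pointed tongue run freely past the tool rest at least once. On a later pass brake it with a fingertip pressed down on the flat top of the disc, so that it comes to a stop with the tongue between the tool rest's two posts; it must not be pressed to a stop anywhere else. Finish while holding it still there with the fingertip on the disc; take no peg between the fingers, and leave the other things on the bench where they are.

Things in the scene. Friction and masses are not known exactly. Their poses are not given: they have to be found in the camera images.
- board: Fixed square plywood base board, 420 mm, 20 mm thick, flat on the bench. Origin: centre of its underside, on the turntable's vertical axis; +x points to the tool rest. Its place and yaw differ each time. Small loose things up to 36 mm tall stand on its corners, over 200 mm from the axis.
- rest_middle (a point): Where the tongue shall stop: on the board's +x axis, 165 mm from the turntable's axis, 70 mm above the bench. Just beyond it stands the tool rest, a dark wooden bar at x 185 to 209 mm, 160 mm long in y, top 50 mm above the bench, with two upright posts, 12 mm in diameter, at x 192, y +52 and -52 mm, tops 95 mm above the bench.
- spindle (a joint): Turntable angle in rad, counter-clockwise from above, counting on over whole turns: the tongue's direction is the board's +x turned by it; at every multiple of 2 pi the tongue points at the middle of the rest. Free bearing, weight varies: left alone it slows by about 0.1 rad/s each second at 1 rad/s, 0.2 at 3. A fingertip pressed on the disc with 5 to 15 N stops it within a few degrees.
- disc: The turning wooden disc, 280 mm in diameter, 20 mm thick, one pointed tongue on its edge. Origin: on the axis, at its flat top face, 70 mm above the bench; +x points to the tongue. Its top is bare and flat from 93 to 138 mm from the axis: a finger pressed down there brakes it and touches neither pegs nor tongue.
- tongue (a point): On the disc's pointed tongue (20 mm wide, 14 mm thick, top flush with the disc's), 165 mm from the axis. The very tip, at 174 mm, passes clear of rest and posts.
- pegs: Fixed on the disc, turns with it; origin and axes as disc. In the middle a carved rosette, 110 mm across, 22 mm high; around it three upright pegs, 14 mm in diameter, 50 mm tall (tops 120 mm above the bench), 85 mm from the axis at 60, 180 and 300 degrees from +x. To flick, push a peg along the tangent with the fingertip 25 to 30 mm above the disc's top, clear of rosette and disc.
- peg_a (a point): Centre of the top of the peg opposite the tongue (180 degrees), 120 mm above the bench.
- peg_b (a point): Centre of the top of the peg at 300 degrees.
- peg_c (a point): Centre of the top of the peg at 60 degrees.

How it is judged (in metres and radians):
On the way, in this order (a step that is already met when the one before it is completed fails the run):
1. the tongue runs past the tool rest with nothing touching the turntable, at 0.78 rad/s or faster (a turn in under eight seconds) (horizontal distance between tongue and rest_middle below 0.06 m and (velocity of joint spindle above 0.78 rad/s or velocity of joint spindle below -0.78 rad/s) and contact force between the fingers and disc below 0.05 N and contact force between the fingers and pegs below 0.05 N), for 0.02 s.
2. it runs on freely until the tongue is on the side away from the rest (horizontal distance between tongue and rest_middle above 0.25 m and (velocity of joint spindle above 0.2 rad/s or velocity of joint spindle below -0.2 rad/s) and contact force between the fingers and disc below 0.05 N and contact force between the fingers and pegs below 0.05 N), for 0.02 s.
3. it comes round again still running freely (horizontal distance between tongue and rest_middle between 0.043 and 0.18 m and (velocity of joint spindle above 0.15 rad/s or velocity of joint spindle below -0.15 rad/s) and contact force between the fingers and disc below 0.05 N and contact force between the fingers and pegs below 0.05 N), for 0.02 s.
4. a fingertip pressed on the disc has stopped it with the tongue between the posts (horizontal distance between tongue and rest_middle below 0.041 m and velocity of joint spindle between -0.05 and 0.05 rad/s and contact force between the fingers and disc above 0.5 N and contact force between the fingers and pegs below 0.3 N), for 0.2 s.
At the end, for the whole second after the job is handed in: The turntable stands still (below 0.05 rad/s) with the tongue within 41 mm (14 degrees) of the middle of the tool rest, a fingertip pressing on the disc (not on a peg) with more than 0.5 N (all of step 4); the arm keeps its last pose, push and grip.
It fails at once if a peg is taken between the fingers (the grasp point comes within 10 mm of its top) (distance between the grasp point and peg_a below 0.01 m or distance between the grasp point and peg_b below 0.01 m or distance between the grasp point and peg_c below 0.01 m).
It fails at once if the turntable is pressed to a stop by a finger on the disc with the tongue outside the posts (horizontal distance between tongue and rest_middle above 0.041 m and velocity of joint spindle between -0.05 and 0.05 rad/s and contact force between the fingers and disc above 1 N and contact force between the fingers and pegs below 0.3 N).
It fails at once if a bystander is moved or lifted (distance of any of wax_tin, scroll, sanding_block, gouge_wide, gouge_long, mallet, glue, oilstone from where it was at the start of the episode above 0.025 m).
It also fails if it takes over 58 s, if anything falls off the work surface, if the arm or the gripper's body presses on something with over 40 N, if the wrist force passes 120 N, or if a joint passes its speed limit or range.

## Working session

There is one attempt and no reset: what is moved stays moved. The work goes in short steps, Python scripts to look and compute and a shell command to move; the robot and the scene stay as the last step left them, time stands still between calls to the robot, and variables do not carry over. Pictures are saved under pics/ and viewed, at most 10 in all, crops included, and the job is handed in when it is done.

```bash
ls; mkdir -p pics
cat > h.py <<'E'
import numpy as np, cv2
from plant import get_obs, snapshot, job_done, robot
def ray(s,uv,z):
    K=np.array([[s['fx'],0,s['cx']],[0,s['fy'],s['cy']],[0,0,1.]])
    p=cv2.undistortPoints(np.array(uv,float).reshape(-1,1,2),K,np.array(s['dist'],float))[:,0]
    R=np.array(s['R']);t=np.array(s['t'])
    d=np.c_[p,np.ones(len(p))]@R; c=-R.T@t
    return c+d*((z-c[2])/d[:,2])[:,None]
def save(s,n): cv2.imwrite('pics/'+n,s['color'][:,:,::-1])
E
python3 - <<'E'
from h import *
for n in('top','side'):
    s=snapshot(n); save(s,n+'1.png'); np.savez(n+'1.npz',**s); print(n,-np.array(s['R']).T@np.array(s['t']))
o=get_obs();print(o)
E
```

```text
pics
top [595.20317773  22.27937284 768.62198997]
side [481.3187643  584.29114185 639.385979  ]
{'t': 0.1, 'qpos': array([-7.01196310e+01,  6.67205266e+00,  8.26314826e+01,  2.53575429e-04,
        9.07574596e+01, -2.16646413e+00]), 'dq': array([ 0.07230807, -0.09036182,  0.02069079, -0.06549019, -0.07248861,
        0.01644143]), 'joint_torque': array([ 1.70096624e-03, -7.22889447e+01, -6.23861146e+01,  7.82170426e-02,
        2.28177320e-02, -8.24893186e-05]), 'position': array([ 253.35992995, -625.66018584,  404.07566877]), 'eef_rot': array([-1.79939058e+02, -2.55915991e-03,  2.20468350e+01]), 'wrist_force': array([ 0.29620475,  0.2216078 , -0.02294238]), 'ft_torque': array([ 0.00166742, -0.05895329,  0.01497661]), 'gripper_force': 0.0, 'width': 92.82327142230118}
```

View pics/top1.png

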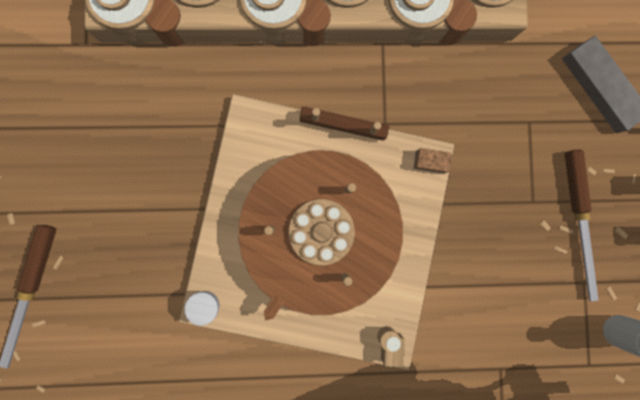

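View pics/side1.png

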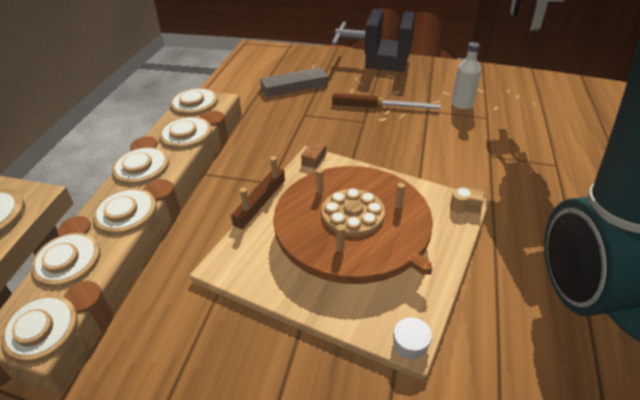

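The top view shows the disc centre at about (321,232), the tongue at (273,308), peg tops at (351,187), (268,230) and (348,280), and post tops at (316,111) and (377,125). The rest is at the top of the picture and small loose things stand on the board corners. The side view agrees.

Run:
```python
from h import *
s=dict(np.load('top1.npz'))
pt=ray(s,[(316,111),(377,125)],95); pg=ray(s,[(351.5,187),(268.5,230.5),(348,281)],120); tg=ray(s,[(273,308)],70)
print('posts',pt,np.linalg.norm(pt[0]-pt[1])); print('pegs',pg)
# circle through pegs -> centroid (equilateral)
c=pg.mean(0)[:2]; print('centre pegs',c,np.linalg.norm(pg[:,:2]-c,axis=1))
hsv=cv2.cvtColor(s['color'],cv2.COLOR_RGB2HSV); 
for p in [(260,260),(380,200),(225,270),(290,340),(330,300)]: print(p,hsv[p[1],p[0]])
z=s['z_map']
# height map
v,u=np.mgrid[0:400,0:640]; K=np.array([[s['fx'],0,s['cx']],[0,s['fy'],s['cy']],[0,0,1.]])
n=cv2.undistortPoints(np.c_[u.ravel(),v.ravel()].astype(float).reshape(-1,1,2),K,s['dist'])[:,0]
P=(np.c_[n,np.ones(len(n))]*z.reshape(-1,1)-s['t'])@s['R']
H=P[:,2].reshape(400,640)
m=((H>60)&(H<80)&(np.hypot(u-321,v-232)<110)).astype(np.uint8)
cs=max(cv2.findContours(m,0,1)[0],key=cv2.contourArea)[:,0]
E=ray(s,cs,70)[:,:2]
r=np.hypot(*(E-c).T)
A=E[(r<146)&(r>132)]
x=np.linalg.lstsq(np.c_[2*A,np.ones(len(A))],(A**2).sum(1),rcond=None)[0]; C=x[:2]
print('disc',C,np.sqrt(x[2]+C@C),len(A))
mid=pt.mean(0)[:2]; d=mid-C; print('rest dist',np.hypot(*d),'yaw',np.degrees(np.arctan2(d[1],d[0])), 'perp yaw',np.degrees(np.arctan2(*(pt[0]-pt[1])[[1,0]]))-90)
T=E[r>150]; print('tongue',T.mean(0),'ang',np.degrees(np.arctan2(*(T.mean(0)-C)[::-1])), r.max())
for q in pg: print('peg ang',np.degrees(np.arctan2(q[1]-C[1],q[0]-C[0])),np.hypot(*(q[:2]-C)))
print('tall things near', H[300:330,190:215].max(), H[150:170,418:448].max(),H[330:360,380:405].max())
```

```text
posts [[ 769.62653463   -4.02624168   95.        ]
 [ 745.18576874 -104.69832292   95.        ]] 103.59642358097851
pegs [[641.18842993 -56.73958712 120.        ]
 [575.51345995  74.74167182 120.        ]
 [494.29242072 -47.66525789 120.        ]]
centre pegs [570.33143687  -9.8877244 ] [84.94592696 84.78790048 84.90626604]
(260, 260) [ 12 140 137]
(380, 200) [ 12 141 134]
(225, 270) [ 16  93 173]
(290, 340) [ 17  93 205]
(330, 300) [ 12 135 138]
disc [570.52872732  -9.77286957] 138.59446292551806 465
rest dist 192.12336522344796 yaw -13.419997053624847 perp yaw -13.646029216428559
tongue [434.87511869  80.28935974] ang 146.41928885819334 173.4375615908342
peg ang -33.61154381767319 84.84495347966956
peg ang 86.62456132969261 84.66141545306908
peg ang -153.5708493946057 85.1340562634912
tall things near 768.6219899689621 768.6219899689621 768.6219899689621
```

The geometry checks out: the pegs are 85 mm from the axis and the posts 192 mm from it. The centre is C=(570.4,-9.8), the board yaw is -13.5° and the spindle is at 160°. First I'll shut the gripper and try a press on bare bench to learn force against depth.

```bash
python3 -m handwheel '[[0,4.8,-2.4,0,0],[0,4.8,-2.4,0,0],[0,4.8,-2.4,0,0],[0,4.8,-2.4,0,0],[0,4.8,-2.4,0,0],[0,4.8,-2.4,0,0],[0,4.8,-2.4,0,0],[0,4.8,-2.4,0,0.12]]' 20; python3 -m handwheel '[[0,0,0,3,0.125],[0,0,0,5,0],[0,0,0,5,0],[0,0,0,4,0],[0,0,0,2,0],[0,0,0,0.7,0],[0,0,0,0,0],[0,0,0,0,0]]'
```

```text
t: 1.1
position: [538.1, -302.0, 404.5]
eef_rot: [-180.0, 0.0, 15.1]
wrist_force: [0.6, -0.5, -0.4]
width: 17.6
gripper_force: 0.0
t: 2.1
position: [537.6, -303.8, 209.3]
eef_rot: [179.9, -0.1, 8.0]
wrist_force: [0.9, 0.0, 0.8]
width: 0.4
gripper_force: 0.0
```

```bash
python3 -m handwheel '[[0,0,0,0.4,0],[0,0,0,0.2,0],[0,0,0,0.2,0],[0,0,0,0,0],[0,0,0,0,0],[0,0,0,0,0],[0,0,0,0,0],[0,0,0,0,0]]'
```

```text
t: 3.1
position: [537.2, -303.5, 199.8]
eef_rot: [180.0, -0.0, 8.0]
wrist_force: [-0.2, -0.3, 0.1]
width: 0.7
gripper_force: 0.0
```

```bash
python3 -m handwheel '[[0,0,0,0.7,0],[0,0,0,0.5,0],[0,0,0,0.1,0],[0,0,0,0.1,0],[0,0,0,0,0],[0,0,0,0,0],[0,0,0,0,0],[0,0,0,0,0]]'; python3 -m handwheel '[[0,0,0,0.1,0],[0,0,0,0,0],[0,0,0,0,0],[0,0,0,0,0],[0,0,0,0,0],[0,0,0,0,0],[0,0,0,0,0],[0,0,0,0,0]]'
```

```text
t: 4.1
position: [537.1, -303.5, 186.3]
eef_rot: [-180.0, 0.0, 8.0]
wrist_force: [-6.4, 3.6, 11.2]
width: 0.8
gripper_force: 5.3
t: 5.1
position: [537.2, -303.5, 186.3]
eef_rot: [-180.0, 0.0, 8.0]
wrist_force: [-10.6, 7.0, 21.6]
width: 0.5
gripper_force: 10.8
```

About 10 N per mm, with contact at a TCP height of about 186.5 above the surface. Next I go to the flick start.

```bash
python3 -m handwheel '[[0,0,0,-5,0],[0,0,0,-4.8,0],[0,-0.1,-3,0,0],[0,-0.2,-5,0,0],[0,-0.2,-5,0,0],[0,-0.2,-5,0,0],[0,-0.2,-2.1,0,0],[0,0,0,0,0]]'
python3 - <<'E'
from h import *
s=snapshot('top'); save(s,'top2.png'); s=snapshot('side'); save(s,'side2.png')
E
```

```text
t: 6.1
position: [500.2, -105.1, 282.9]
eef_rot: [180.0, -0.0, 8.1]
wrist_force: [0.6, -0.5, 0.8]
width: 0.7
gripper_force: 0.0
```

View pics/side2.png

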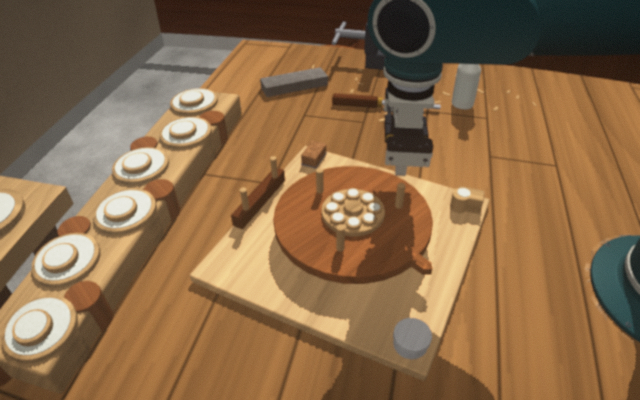

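The fingertip is just behind the near peg, seen at about (400,190). Flicking now.

```bash
python3 -m handwheel '[[0,0,-0.8,0,0],[0,0,-1,0,0],[0,0,-1.2,0,0],[0,0,-1.4,0,0],[0,0,-1.6,0,0],[0,0,-1.7,0,0],[0,0,-1.7,0,0],[0,-1,0,-3,0]]'
cat > trk.py <<'E'
from h import *
C=np.array([570.4,-9.8])
def measure(n=1):
    s=snapshot('top'); t=get_obs()['t']
    v,u=np.mgrid[0:400,0:640]
    K=np.array([[s['fx'],0,s['cx']],[0,s['fy'],s['cy']],[0,0,1.]])
    p=ray(s,np.c_[u.ravel(),v.ravel()],70)[:,:2]-C
    r=np.hypot(*p.T); a=np.degrees(np.arctan2(p[:,1],p[:,0]))+13.5
    hsv=cv2.cvtColor(s['color'],cv2.COLOR_RGB2HSV).reshape(-1,3)
    R=np.array(s['R']);c=-R.T@np.array(s['t'])
    n_=cv2.undistortPoints(np.c_[u.ravel(),v.ravel()].astype(float).reshape(-1,1,2),K,np.array(s['dist'],float))[:,0]
    P=(np.c_[n_,np.ones(len(n_))]*np.array(s['z_map'],float).reshape(-1,1)-s['t'])@R
    m=(r>148)&(r<172)&(abs(P[:,2]-70)<6)&(np.array(s['z_map']).ravel()>0)
    am=a[m]; z=np.exp(1j*np.radians(am)).mean() if m.any() else 0
    return t,np.degrees(np.angle(z)),abs(z),m.sum(),s
if __name__=='__main__':
    for i in range(4):
        t,a,q,k,s=measure(); print(round(t,3),round(a,1),round(q,3),k)
    save(s,'trk_%.2f.png'%t)
    print(get_obs()['position'])
E
python3 trk.py
```

```text
t: 7.2
position: [476.8, -12.5, 311.2]
eef_rot: [-179.9, 0.2, 8.1]
wrist_force: [1.0, -0.2, -0.5]
width: 0.5
gripper_force: 0.0
7.25 105.9 0.999 151
7.3 101.0 0.999 147
7.35 96.6 0.999 150
7.4 92.0 0.999 150
[477.25264857 -13.54229307 312.9866337 ]
```

```bash
python3 -m handwheel '[[0,-1.2,0.5,0,0],[0,-1,0.4,0,0],[0,0,0,2,0],[0,0,0,2,0],[0,0,0,1.1,0],[0,0,0,0,0],[0,0,0,0,0],[0,0,0,0,0]]'; python3 trk.py
```

```text
t: 8.4
position: [457.0, -26.0, 262.3]
eef_rot: [180.0, -0.0, 8.0]
wrist_force: [0.6, -0.6, -0.4]
width: 0.5
gripper_force: 0.0
8.45 0.4 0.999 146
8.5 -3.8 0.999 145
8.55 -7.9 0.999 145
8.6 -12.0 0.999 146
[456.79092251 -26.0400771  261.99761661]
```

```bash
python3 -m handwheel '[[0,0,0,0,0],[0,0,0,0,0],[0,0,0,0,0],[0,0,0,0,0],[0,0,0,0,0],[0,0,0,0,0],[0,0,0,0,0],[0,0,0,0,0]]'; python3 trk.py
```

```text
t: 9.6
position: [456.8, -26.1, 261.7]
eef_rot: [180.0, 0.0, 8.0]
wrist_force: [0.8, -0.3, -0.1]
width: 0.7
gripper_force: 0.0
9.65 -95.2 0.999 141
9.7 -99.0 0.999 141
9.75 -102.8 0.999 145
9.8 -106.5 0.999 145
[456.75584142 -26.04517628 261.7369976 ]
```

Free running was confirmed through the first pass at 1.43 rad/s. The table should come round again at about 0.9 rad/s near t≈13.9, and I'll brake it then. Lowering to a 2.4 mm gap.

```bash
python3 -m handwheel '[[0,0,0,0.1,0],[0,0,0,0.1,0],[0,0,0,0.1,0],[0,0,0,0,0],[0,0,0,0,0],[0,0,0,0,0],[0,0,0,0,0],[0,0,0,0,0]]'; python3 trk.py;  python3 -m handwheel '[[0,0,0,0,0],[0,0,0,0,0],[0,0,0,0,0],[0,0,0,0,0],[0,0,0,0,0],[0,0,0,0,0],[0,0,0,0,0],[0,0,0,0,0]]'; python3 trk.py
```

```text
t: 10.8
position: [456.8, -26.1, 258.8]
eef_rot: [180.0, -0.0, 8.0]
wrist_force: [0.4, -0.2, -0.4]
width: 0.7
gripper_force: 0.0
10.85 0.0 0 0
10.9 0.0 0 0
10.95 0.0 0 0
11.0 0.0 0 0
[456.76624023 -26.03753664 258.73934857]
t: 12.0
position: [456.8, -26.1, 258.7]
eef_rot: [180.0, 0.0, 8.0]
wrist_force: [-0.4, 0.9, 0.1]
width: 0.6
gripper_force: 0.0
12.05 99.8 0.999 148
12.1 96.9 0.999 150
12.15 93.9 0.999 152
12.2 90.8 0.999 153
[456.76649262 -26.0715693  258.74316275]
```

```bash
python3 -m handwheel '[[0,0,0,0,0],[0,0,0,0,0],[0,0,0,0,0],[0,0,0,0,0],[0,0,0,0,0],[0,0,0,0,0],[0,0,0,0,0],[0,0,0,0,0]]'; python3 -c "
from trk import *
print(measure()[:4])"
```

```text
t: 13.2
position: [456.8, -26.1, 258.8]
eef_rot: [-180.0, -0.0, 8.0]
wrist_force: [-0.1, -0.3, -0.4]
width: 0.4
gripper_force: 0.0
(13.25, np.float64(30.669758187386613), np.float64(0.9993944705124271), np.int64(147))
```

```bash
python3 -m handwheel '[[0,0,0,0,0],[0,0,0,0,0],[0,0,0,0.35,0],[0,0,0,0,0],[0,0,0,0,0],[0,0,0,0,0],[0,0,0,0,0],[0,0,0,0,0]]'; python3 trk.py
```

```text
t: 14.25
position: [456.9, -26.2, 256.3]
eef_rot: [180.0, -0.0, 8.0]
wrist_force: [-4.9, -1.3, 13.2]
width: 0.6
gripper_force: 6.9
14.3 9.7 0.999 148
14.35 9.6 0.999 147
14.4 9.7 0.999 148
14.45 9.7 0.999 149
[456.90055584 -26.15727397 256.28532962]
```

It stands still at 9.7°, about 28 mm from the middle and inside the 41 mm limit, held with about 13 N. Handing in.

```bash
python3 -c "
from plant import job_done
print(job_done())"
```

```text
the job is handed in; nothing more can be done
None
```

I flicked the turntable to about 1.6 rad/s; it ran freely past the rest at 1.43 rad/s, and on the next pass I braked it with a fingertip on the disc, where it stands still 9.7° (28 mm) from the middle of the rest, held with about 13 N; the job is handed in, but no verdict was returned.

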